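# Sweep the heel tips into the catch frame

## Task

Three D-shaped tan heel tips lie scattered on the front of the bench: with the fingertips, sweep all three along the bench top into the open side of the three-sided wooden catch frame, until each lies flat and wholly inside it. Pick nothing up, only push; leave the tin, the lid, the black block, the bottle and the jar standing where they are.

Things in the scene. Friction and masses are not known exactly. Their poses are not given: they have to be found in the camera images.
- catch_frame: three-sided wooden frame without bottom, fixed to the bench: a back wall and two side walls, 12 mm thick and 24 mm high, open at the side that looks roughly towards the robot. The space inside is 90 mm deep (its x) by 160 mm wide (its y). Origin on the bench top at the centre of that space; +x points to the back wall (inner face at x = +45 mm), the open side is at x = -45 mm, where the side walls (inner faces at y = +-80 mm) end; the bench itself is the floor
- heel_tip_1: heel tip: loose D-shaped tan plate, 40 x 40 mm and 12 mm thick, about 30 g, lying flat on the bench in front of the catch frame; three small dark nail holes in its top. Origin at the centre of its underside, 20 mm from its straight edge (at -x) and 20 mm from its rounded edge (+x), z up. The three are alike
- heel_tip_2: heel tip: loose D-shaped tan plate, 40 x 40 mm and 12 mm thick, about 30 g, lying flat on the bench in front of the catch frame; three small dark nail holes in its top. Origin at the centre of its underside, 20 mm from its straight edge (at -x) and 20 mm from its rounded edge (+x), z up. The three are alike
- heel_tip_3: heel tip: loose D-shaped tan plate, 40 x 40 mm and 12 mm thick, about 30 g, lying flat on the bench in front of the catch frame; three small dark nail holes in its top. Origin at the centre of its underside, 20 mm from its straight edge (at -x) and 20 mm from its rounded edge (+x), z up. The three are alike
- tin_gold: round flat polish tin, 64 mm across, 22 mm high, loose bystander among the heel tips; origin at the centre of its underside. It may not be moved.
- polish_block: black suede-cleaning block, 58 x 32 x 22 mm (x, y, z), loose bystander among the heel tips; origin at the centre of its underside. It may not be moved.
- jar_lid: white screw lid lying flat, 65 mm across, 12 mm high, loose bystander near the heel tips; origin at the centre of its underside. It may not be moved.
- white_bottle_2: white bottle, 42 x 54 mm and 130 mm high, standing right of the catch frame; origin at the centre of its underside. It may not be moved.
- jar_front_3: glass cream jar with a dark lid, 62 mm across, 50 mm high, near the front edge to the right of the heel tips; origin at the centre of its underside. It may not be moved.

How it is judged (in metres and radians):
At the end, for the whole second after the job is handed in: All three heel tips lie flat on the bench (within 5 mm of it, tilt under 0.15 rad), at rest, with their centres at least 18 mm inside the open side of the catch frame and between its walls (x of heel_tip_1 in the frame of catch_frame between -0.027 and 0.03 m and y of heel_tip_1 in the frame of catch_frame between -0.065 and 0.065 m and height (world z) of each of heel_tip_1, heel_tip_2, heel_tip_3 below 0.005 m and angle between each of heel_tip_1, heel_tip_2, heel_tip_3's own z axis and vertical below 0.15 rad and linear speed of each of heel_tip_1, heel_tip_2, heel_tip_3 below 0.01 m/s and x of heel_tip_2 in the frame of catch_frame between -0.027 and 0.03 m and y of heel_tip_2 in the frame of catch_frame between -0.065 and 0.065 m and x of heel_tip_3 in the frame of catch_frame between -0.027 and 0.03 m and y of heel_tip_3 in the frame of catch_frame between -0.065 and 0.065 m); the robot touches nothing.
It fails at once if a heel tip is lifted more than 20 mm off the bench (height (world z) of any of heel_tip_1, heel_tip_2, heel_tip_3 above 0.02 m).
It fails at once if the tin, the lid, the block, the bottle or the jar is moved by more than 20 mm (distance of any of tin_gold, polish_block, jar_lid, white_bottle_2, jar_front_3 from where it was at the start of the episode above 0.02 m).
It also fails if it takes over 72 s, if anything falls off the work surface, if the arm or the gripper's body presses on something with over 40 N, if the wrist force passes 120 N, or if a joint passes its speed limit or range.

## Robot

A 6-joint arm with a two-finger parallel gripper is mounted at the origin on a cart in front of the work surface, level with it; the furniture and walls round the work are solid. World frame = base frame: x ahead of the robot, y to its left, z up, the work surface at z = 0. Lengths are in m, angles in degrees, forces in N, time in s.
With the tool pointing down it reaches from about 0.35 to 0.875 m from the base axis. Payload 4.2 kg.
Tool frame: the origin (TCP) lies midway between the tips of the shut fingers; the grasp point (between the pads) lies 19 mm behind it; z points along the fingers, y is the line along which they close (so a half turn about z gives the same grasp; the last joint's range is limited). The gripper opens to 87 mm and grips with 3 to 60 N. Pads are 19 mm wide; open, the fingers measure 117 mm over their backs; the gripper's body (75 mm by 190 mm) begins 51 mm behind the grasp point.
Start: joints at [-60.47, 22.042, 0.453, 0, -68.411, -14.817], TCP at [0.159, -0.604, 0.223] pointing down, gripper open.
Joint ranges: [-179.83, 179.83], [-69.29, 118.12], [-61.27, 80.66], [-181.25, 117.63], [-171.15, -9.14], [-177.46, 177.46]. Speed limits (degrees/s): [159.86, 159.86, 180, 180, 180, 180].

## Interface

Orientations are given as a 3x3 rotation matrix whose columns are the frame's x, y, z axes.
In Python, from station import r, cams gives the robot as it stands.
- The arm moves only by the tool play_rows, never from a script. Its argument "commands" is text: rows parted by semicolons, each of 6 numbers parted by spaces: the shift along the world's x, y, z normalised to -1 to 1, where 1 is 30 mm, then the turn, a rotation vector about the world's x, y, z normalised to -1 to 1, where 1 is 0.15 rad. A call has 1 to 20 rows; each row shifts and turns the commanded pose from where the row before left it; what a row does not reach is not made up. A row lasts 1/10 s, in which the tool goes at most 50 mm and 8.59 degrees, less where a joint would pass 70% of its speed; a pose out of reach is approached as far as the arm can. A call with a number of a shift or a turn outside -1 to 1 is refused whole. A call with a gripper value outside its range is refused whole. "grip" is the finger opening in mm, from 0 to 87, set as the call begins (left out, the last holds). The fingers move at their own pace and stop on an object; the grip force is fixed at half the most. Time passes only in rows, so rows that do not move let the fingers close. It gives the time, the measured TCP pose, the force, the opening and the grip force at its end, in the units of the state.
- r.sense(): the state, without advancing time (a new reading comes with each control period).
- cams.capture(name): name is "scene" or "side" or "wrist"; returns (picture, depth): 384x512x3 uint8, blue, green, red; 384x512 float32, m along the optical axis (not along the pixel's ray), 0 where there is no reading.
- cams.camera_info(name): a dict with "mtx" (3x3 intrinsics, pixels), "R" (3x3) and "t" (3): a world point X has camera coordinates R X + t. Camera axes: x right, y down, z forward; pixel columns grow to the right and rows downward; lengths in m; the calibration is good to about 2 mm. A picture is of the moment at which its call begins: read the wrist's pose just before it. camera_info takes no time and is no camera call; for the wrist camera it gives the pose at the moment of the call.
- r.finish_job(): hands the job in; it is judged then, once.
The state is a dict: "time_s": time; "joints": joint angles; "joint_velocities": joint speeds; "effort": joint torques, N m; "tcp_pos": TCP position; "ee_rot": TCP orientation; "wrist_force": force on the tool from outside, world axes, zero at the start; "moment": the same for the moment, N m; "gripper_width": opening from 0.0 (shut) to 1.0 (fully open); "gripper_force": force on a finger pad.
Only numpy, scipy, OpenCV 4.12 (cv2) and the standard library are available. Lean on these libraries where they do the work, as an engineer would, in place of code of your own. Each camera call takes 0.05 s, during which the arm holds its last target. There are 200 camera calls.

## Working session

There is one attempt and no reset: what is moved stays moved. The work goes in short steps, Python scripts to look and compute and a tool call to move; the robot and the scene stay as the last step left them, time stands still between calls to the robot, and variables do not carry over. Pictures are saved under pics/ and viewed, at most 10 in all, crops included, and the job is handed in when it is done.

Besides the shell and the picture viewer there is one more tool, called by a JSON object that holds its "name" and its "arguments", one argument or row to a line. play_rows: Moves the arm, as the interface text tells. Scaled input: -1 to 1 covers 30 mm each way for a shift and 0.15 rad each way for a turn. Its arguments: {"type":"object","properties":{"commands":{"type":"string"},"grip":{"type":"number"}},"required":["commands"]}

```bash
mkdir -p pics
python3 - <<'E'
from station import r,cams
import cv2,numpy as np
for n in("scene","side"):
    p,d=cams.capture(n); cv2.imwrite(f"pics/{n}0.png",p); np.savez(f"{n}0.npz",p=p,d=d,**{k:np.array(v) for k,v in cams.camera_info(n).items() if k in("mtx","R","t")})
    i=cams.camera_info(n); print(n,-np.array(i["R"]).T@np.array(i["t"]))
print(r.sense()["ee_rot"],r.sense()["time_s"])
E
```

```text
scene [-0.34047042  0.50703028  0.92751511]
side [0.0057798  1.07956258 0.93294076]
[[-9.67258707e-01 -2.53791665e-01 -6.19903125e-04]
 [-2.53792394e-01  9.67256862e-01  1.89292873e-03]
 [ 1.19196018e-04  1.98827850e-03 -9.99998016e-01]] 0.1
```

View pics/scene0.png

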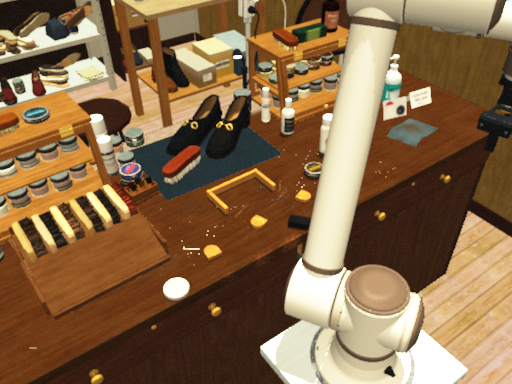

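View pics/side0.png

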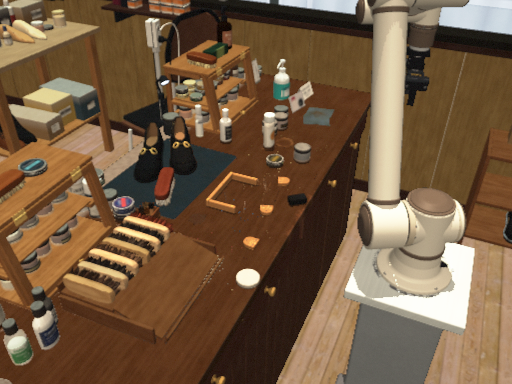

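The scene view shows the tips at about (212,252), (259,222) and (303,196), and the frame around (240,190). The side view shows them at (251,242), (266,210) and (284,182). I'll rectify both views to the bench plane.

```bash
cat > h.py <<'E'
import numpy as np,cv2
def rect(z,n,h,x0=.30,x1=.80,y0=-.35,y1=.40,s=1000):
    # top view: col = (y1-y)*s, row=(x1-x)*s
    K,R,t=z["mtx"],np.array(z["R"]),np.array(z["t"]).ravel()
    P=K@np.c_[R[:,0],R[:,1],R[:,2]*h+t]
    A=np.array([[0,-1/s,x1],[-1/s,0,y1],[0,0,1]])
    return cv2.warpPerspective(z["p"],P@A,(int((y1-y0)*s),int((x1-x0)*s)),flags=cv2.INTER_CUBIC|cv2.WARP_INVERSE_MAP)
def px(z,pts):
    q=(np.atleast_2d(pts)@np.array(z["R"]).T+np.array(z["t"]).ravel())@np.array(z["mtx"]).T
    return q[:,:2]/q[:,2:]
def blobs(z,h):
    """orange blobs -> world at plane h"""
    hsv=cv2.cvtColor(z["p"],cv2.COLOR_BGR2HSV)
    m=cv2.inRange(hsv,(10,150,150),(28,255,255))
    out=[]
    n,l,st,c=cv2.connectedComponentsWithStats(m)
    Ri=np.array(z["R"]).T;C=-Ri@np.array(z["t"]).ravel()
    for k in range(1,n):
        if st[k,4]<25: continue
        d=Ri@np.linalg.inv(z["mtx"])@np.r_[c[k],1]; X=C+d*(h-C[2])/d[2]
        if .3<X[0]<.85 and -.4<X[1]<.4: out.append((st[k,4],c[k].round(1),X[:2].round(4)))
    return out
E
python3 - <<'E'
from h import *
for n in("scene","side"):
    z=dict(np.load(n+"0.npz"));z["t"]=z["t"].ravel()
    im=rect(z,n,.012)
    for k in range(0,750,50): cv2.line(im,(k,0),(k,4 if k%100 else 10),(0,255,0),1)
    for k in range(0,500,50): cv2.line(im,(0,k),(4 if k%100 else 10,k),(0,255,0),1)
    cv2.imwrite(f"pics/{n}r.png",im)
    print(n); [print(*b) for b in blobs(z,.012)]
E
```

```text
scene
40 [314.2 167.4] [ 0.56   -0.3522]
484 [235.6 185.5] [ 0.6313 -0.1009]
25 [115.5 192.4] [0.8169 0.2067]
75 [139.5 190.1] [0.7841 0.1439]
141 [303.  195.2] [ 0.4753 -0.2355]
487 [130.7 227.2] [0.6498 0.2329]
160 [257.6 220.8] [ 0.4648 -0.0631]
41 [ 72.5 234.8] [0.7158 0.3731]
48 [100.9 245.1] [0.6329 0.3255]
448 [139.8 258.2] [0.5289 0.2625]
182 [211.4 250.5] [0.4439 0.0999]
212 [ 88.6 257.5] [0.6091 0.3682]
side
302 [226.5 189.1] [ 0.6247 -0.1056]
78 [283.1 180. ] [ 0.4753 -0.2362]
96 [266.  208.5] [ 0.4649 -0.0628]
122 [250.3 241.2] [0.4442 0.1006]
```

View pics/sider.png

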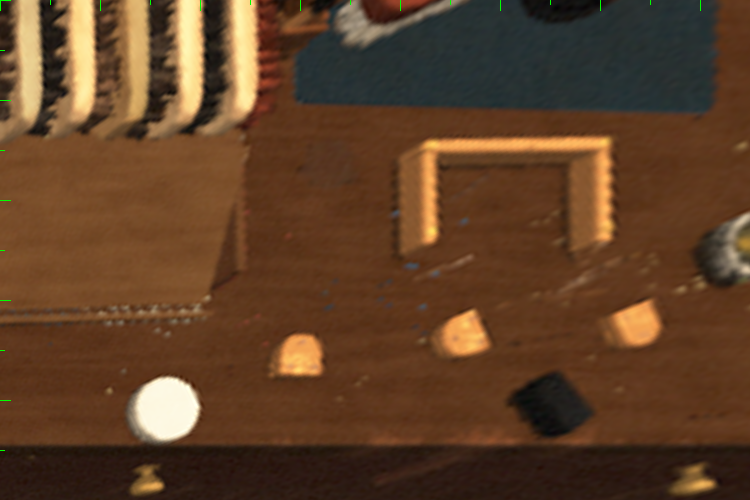

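View pics/scener.png

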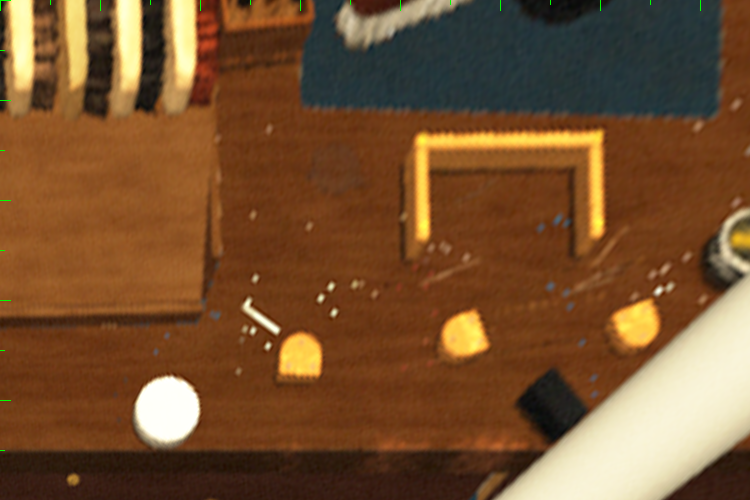

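Run:
```python
from h import *
z=dict(np.load("side0.npz"));z["t"]=z["t"].ravel()
for n,p in dict(bottle_top=(269,113),bottle_mid=(269,130),tin=(275,158),jar=(302,148),block=(297,198),tipA=(251,240)).items():
    d=z["d"][p[1],p[0]]; X=z["R"].T@(np.linalg.inv(z["mtx"])@np.r_[p,1]*d-z["t"]); print(n,X.round(3))
im=rect(z,"s",.024,.5,.7,-.25,.02,2500); z2=dict(np.load("scene0.npz"));z2["t"]=z2["t"].ravel()
cv2.imwrite("pics/fr.png",cv2.resize(np.vstack([im,rect(z2,"s",.024,.5,.7,-.25,.02,2500)]),None,fx=.59,fy=.59))
```

```text
bottle_top [ 0.629 -0.468  0.129]
bottle_mid [ 0.614 -0.437  0.076]
tin [ 0.55  -0.346  0.02 ]
jar [ 0.472 -0.412  0.047]
block [ 0.392 -0.143  0.023]
tipA [0.444 0.095 0.013]
```

View pics/fr.png

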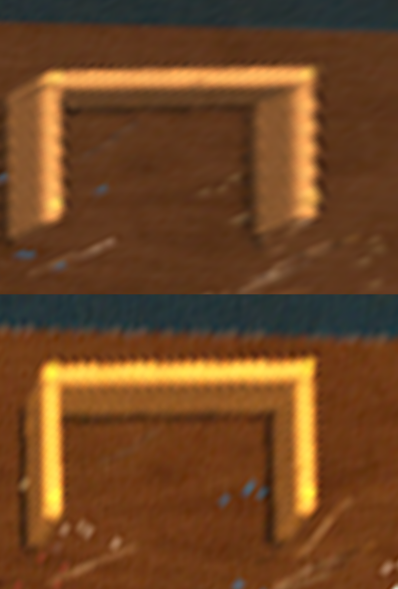

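B and the frame agree in both views: frame centre is about (0.597,-0.101), opening at x≈0.552, walls axis-aligned. The tips are at A(0.444,0.100), B(0.465,-0.063) and C(0.4755,-0.236). I'll do B first.

{"name": "play_rows", "arguments": {
  "commands": "0.8 0.9 0 0 0 -0.32;0.8 0.9 0 0 0 -0.32;0.8 0.9 0 0 0 -0.32;0.8 0.9 0 0 0 -0.32;0.8 0.9 0 0 0 -0.32;0.8 0.9 0 0 0 -0.32;0.8 0.9 0 0 0 -0.32;0.8 0.9 0 0 0 -0.32;0.8 0.9 0 0 0 -0.32;0.8 0.9 0 0 0 -0.32;0.8 0.9 0 0 0 -0.34;0 0.95 -0.4 0 0 0;0 0.95 -0.4 0 0 0;0 0.95 -0.4 0 0 0;0 0.95 -0.4 0 0 0;0 0.95 -0.4 0 0 0;0 0.95 -0.4 0 0 0;0 0.95 -0.4 0 0 0;0 0.95 -0.4 0 0 0;0 0 0 0 0 0",
  "grip": 20
}}

```text
time_s: 2.1
tcp_pos: [0.4214, -0.0775, 0.1251]
ee_rot: [[-0.964, 0.268, -0.004], [0.268, 0.964, -0.0], [0.003, -0.001, -1.0]]
wrist_force: [-0.6, -0.8, -0.3]
gripper_width: 0.235
gripper_force: 0.0
```

{"name": "play_rows", "arguments": {
  "commands": "0 0.45 -0.5 0 0 0;0.05 0.42 -0.5 0 0 0;0 0 -0.8 0 0 0;0 0 -0.8 0 0 0;0 0 -0.7 0 0 0;0 0 -0.7 0 0 0;0 0 0 0 0 0"
}}

```text
time_s: 2.8
tcp_pos: [0.4224, -0.0542, 0.0046]
ee_rot: [[-0.962, 0.272, -0.006], [0.272, 0.962, -0.001], [0.005, -0.003, -1.0]]
wrist_force: [-0.1, -0.2, -0.3]
gripper_width: 0.228
gripper_force: 0.0
```

{"name": "play_rows", "arguments": {
  "commands": "0.3 -0.085 0 0 0 0;0.3 -0.085 0 0 0 0;0.3 -0.085 0 0 0 0;0.3 -0.085 0 0 0 0;0.3 -0.085 0 0 0 0;0.3 -0.085 0 0 0 0;0.3 -0.085 0 0 0 0;0.3 -0.085 0 0 0 0;0.3 -0.085 0 0 0 0;0.3 -0.085 0 0 0 0;0 0 0 0 0 0"
}}

```text
time_s: 3.9
tcp_pos: [0.516, -0.0791, 0.0065]
ee_rot: [[-0.963, 0.271, 0.002], [0.271, 0.963, -0.0], [-0.002, 0.0, -1.0]]
wrist_force: [-0.2, 0.6, 0.4]
gripper_width: 0.232
gripper_force: 0.0
```

```bash
cat > look.py <<'E'
import sys
from station import r,cams
from h import *
for n in sys.argv[2:]:
    i=cams.camera_info(n); p,d=cams.capture(n)
    z=dict(p=p,mtx=np.array(i["mtx"]),R=np.array(i["R"]),t=np.array(i["t"]).ravel())
    cv2.imwrite(f"pics/{n}{sys.argv[1]}.png",rect(z,n,.012,.35,.70,-.30,.15,1500))
    print(n); [print(*b) for b in blobs(z,.012)]
s=r.sense();print(s["tcp_pos"],s["time_s"])
E
python3 look.py 1 side scene
```

```text
side
239 [221.4 191.4] [ 0.6336 -0.0862]
75 [283.3 180.1] [ 0.4745 -0.2359]
scene
27 [314.5 167.3] [ 0.5597 -0.3532]
54 [120.4 201.1] [0.7705 0.211 ]
127 [215.3 196.3] [ 0.6245 -0.0245]
25 [308.1 194.4] [ 0.4691 -0.2498]
28 [251.5 202. ] [ 0.5401 -0.0956]
87 [211.  250.4] [0.4447 0.1007]
[ 0.51418087 -0.07895349  0.00634251] 4.0
```

View pics/side1.png

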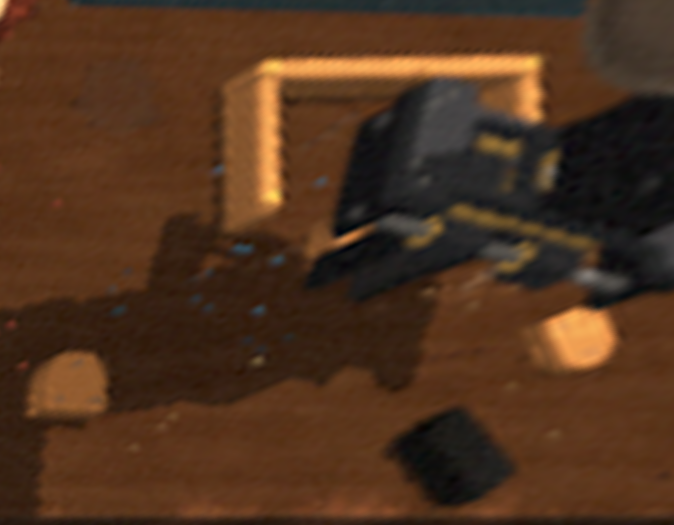

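The tip is riding ahead of the fingers, its top visible at about (350,235). Continue into the frame, back off, and lift.

{"name": "play_rows", "arguments": {
  "commands": "0.33 -0.08 0 0 0 0;0.33 -0.08 0 0 0 0;0.33 -0.08 0 0 0 0;0.33 -0.08 0 0 0 0;0.33 -0.08 0 0 0 0;0.3 -0.08 0 0 0 0;0 0 0 0 0 0;-0.7 0.2 0 0 0 0;-0.7 0.2 0.8 0 0 0;-0.7 0 1 0 0 0.9;-0.7 -0.6 1 0 0 0.9;-0.7 -0.8 0 0 0 0.9;-0.6 -0.8 0 0 0 0.9;-0.3 -0.9 0 0 0 0.9;0 -0.9 0 0 0 0.8;0 -0.9 0 0 0 0.5;0 -0.8 0 0 0 0;0 0 0 0 0 0"
}}

```text
time_s: 5.8
tcp_pos: [0.4405, -0.2542, 0.0905]
ee_rot: [[-0.829, -0.559, 0.0], [-0.559, 0.829, -0.0], [-0.0, -0.0, -1.0]]
wrist_force: [-0.8, 0.7, 0.2]
gripper_width: 0.229
gripper_force: 0.0
```

```bash
python3 look.py 2 side wrist
```

```text
side
309 [226.8 188.9] [ 0.6245 -0.1069]
57 [281.8 180.1] [ 0.4791 -0.2337]
86 [232.5 191.4] [ 0.6008 -0.1018]
118 [250.2 241.2] [0.4444 0.1006]
wrist
27 [142.9  55.6] [ 0.3977 -0.3885]
26 [156.   66.2] [ 0.3988 -0.3765]
33 [178.1  66.8] [ 0.3896 -0.362 ]
159 [160.1  78.5] [ 0.4049 -0.3696]
219 [128.5  84.2] [ 0.4226 -0.3882]
100 [180.7  91.7] [ 0.4045 -0.3513]
452 [163.3 119. ] [ 0.4308 -0.3526]
40 [225.2 101.6] [ 0.3911 -0.3179]
34 [150.  120.3] [ 0.4378 -0.3611]
32 [186.8 124.9] [ 0.4242 -0.3343]
37 [262.9 127.8] [ 0.3913 -0.2812]
113 [147.2 133.7] [ 0.4487 -0.3579]
298 [245.6 144.7] [ 0.4109 -0.2854]
1036 [143.2 160.8] [ 0.4709 -0.3501]
29 [129.2 150.6] [ 0.4696 -0.3639]
52 [103.2 161.7] [ 0.4906 -0.3779]
61 [189.3 162.5] [ 0.4503 -0.3169]
88 [ 92.  168.1] [ 0.501  -0.3834]
34 [103.7 189.6] [ 0.513  -0.3668]
170 [163.7 199.4] [ 0.4917 -0.3189]
195 [182.7 217.9] [ 0.4976 -0.2962]
25 [160.8 218.2] [ 0.5089 -0.3125]
225 [451.7 227.3] [ 0.3689 -0.0885]
25 [ 54.2 230.7] [ 0.574  -0.3873]
36 [ 96.9 285.9] [ 0.6059 -0.3301]
131 [255.2 295. ] [ 0.5288 -0.1969]
27 [ 99.6 300.6] [ 0.6199 -0.3207]
[ 0.44017123 -0.2523421   0.09032857] 5.9
```

View pics/side2.png

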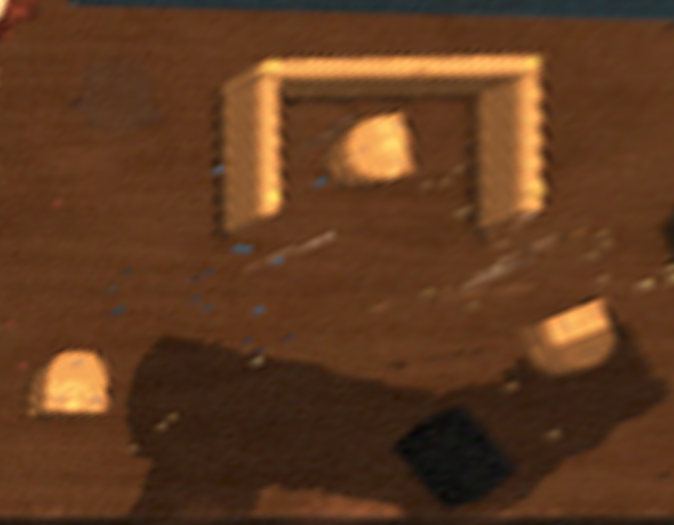

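B rests in the frame at about (0.601,-0.102); A and C are untouched. C next, in two phases to clear the right wall.

{"name": "play_rows", "arguments": {
  "commands": "0.2 -0.3 0 0 0 0.8;0.2 -0.3 0 0 0 0.8;0.2 -0.2 0 0 0 0.8;0 0 0 0 0 0.8;0 0 0 0 0 0.64;0 0 -0.8 0 0 0;0 0 -0.8 0 0 0;0 0 -0.7 0 0 0;0 0 -0.5 0 0 0;0 0 0 0 0 0"
}}

```text
time_s: 6.9
tcp_pos: [0.457, -0.2747, 0.0046]
ee_rot: [[-0.388, -0.922, -0.005], [-0.922, 0.388, 0.002], [0.0, 0.005, -1.0]]
wrist_force: [0.8, 1.1, -0.5]
gripper_width: 0.229
gripper_force: 0.0
```

{"name": "play_rows", "arguments": {
  "commands": "0.12 0.28 0 0 0 0;0.12 0.28 0 0 0 0;0.12 0.28 0 0 0 0;0.12 0.28 0 0 0 0;0.12 0.28 0 0 0 0;0.12 0.28 0 0 0 0;0.12 0.28 0 0 0 0;0.12 0.28 0 0 0 0;0.12 0.28 0 0 0 0;0.12 0.28 0 0 0 0;0.12 0.28 0 0 0 0;0 0 0 0 0 0;-0.3 -0.7 0 0 0 0;-0.3 -0.7 1 0 0 0;-0.3 -0.7 1 0 0 -0.9;-1 0 1 0 0 -0.9;-0.6 0.3 0 0 0 -0.9;0 0.7 0 0 0 -0.9;0 0.7 0 0 0 -0.9;0 0 0 0 0 0"
}}

```text
time_s: 8.9
tcp_pos: [0.4228, -0.1947, 0.0968]
ee_rot: [[-0.879, -0.477, 0.0], [-0.477, 0.879, 0.0], [-0.0, 0.0, -1.0]]
wrist_force: [1.3, -0.2, 0.0]
gripper_width: 0.226
gripper_force: 0.0
```

```bash
python3 look.py 3 side scene
```

```text
side
308 [226.7 189. ] [ 0.6243 -0.1061]
80 [264.4 189.8] [ 0.5098 -0.1555]
85 [232.4 191.4] [ 0.6011 -0.1018]
110 [249.6 241.4] [0.4457 0.1021]
scene
496 [235.7 185.6] [ 0.6307 -0.1009]
77 [139.5 190. ] [0.7845 0.1437]
133 [241.5 190.7] [ 0.6002 -0.1013]
142 [274.  199.5] [ 0.5104 -0.1547]
561 [129.8 227.6] [0.6497 0.2357]
33 [ 72.9 233.6] [0.7194 0.3705]
338 [ 91.8 255.1] [0.6125 0.3584]
32 [ 72.3 245.7] [0.6757 0.3875]
546 [136.8 259.4] [0.5299 0.2705]
179 [211.3 250.5] [0.444  0.1002]
[ 0.42350005 -0.19584686  0.09670964] 9.0
```

View pics/side3.png

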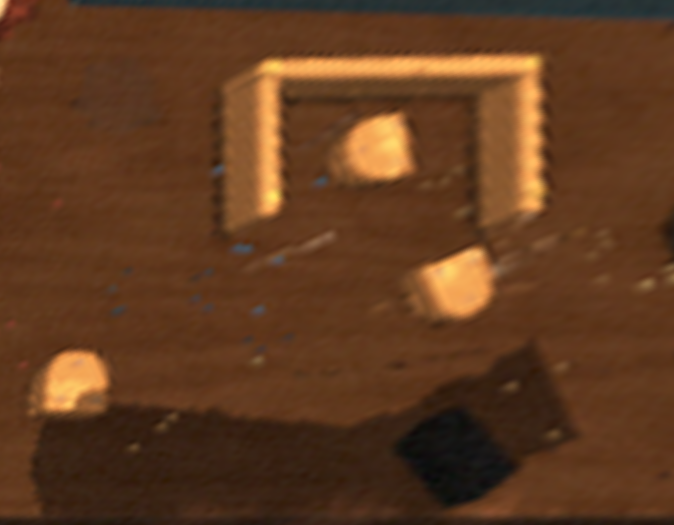

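C is at (0.510,-0.155) as planned. Push straight in with a narrower gap.

{"name": "play_rows", "arguments": {
  "commands": "0.4 0.4 0 0 0 -0.83;0.4 0.4 0 0 0 -0.83;0.4 0.4 0 0 0 -0.83;0.2 0.2 0 0 0 -0.81;0 0 -0.8 0 0 0;0 0 -0.8 0 0 0;0 0 -0.8 0 0 0;0 0 -0.65 0 0 0;0 0 0 0 0 0",
  "grip": 8
}}

```text
time_s: 9.9
tcp_pos: [0.4634, -0.1545, 0.0025]
ee_rot: [[-1.0, -0.002, -0.006], [-0.002, 1.0, 0.0], [0.006, 0.0, -1.0]]
wrist_force: [-0.4, -0.3, 0.1]
gripper_width: 0.089
gripper_force: 0.0
```

{"name": "play_rows", "arguments": {
  "commands": "0.3 0.01 0 0 0 0;0.3 0.01 0 0 0 0;0.3 0.01 0 0 0 0;0.3 0.01 0 0 0 0;0.3 0.01 0 0 0 0;0.3 0.01 0 0 0 0;0.3 0.01 0 0 0 0;0.3 0.01 0 0 0 0;0.3 0.01 0 0 0 0;0.3 0.01 0 0 0 0;0.3 0.01 0 0 0 0;0 0 0 0 0 0"
}}

```text
time_s: 11.1
tcp_pos: [0.5661, -0.1505, 0.0051]
ee_rot: [[-1.0, -0.002, 0.002], [-0.002, 1.0, -0.0], [-0.002, -0.0, -1.0]]
wrist_force: [0.0, -0.8, -0.6]
gripper_width: 0.093
gripper_force: 0.0
```

{"name": "play_rows", "arguments": {
  "commands": "0.2 0 0 0 0 0;0 0 0 0 0 0;-0.8 0 0 0 0 0;-1 0 0.3 0 0 0;-1 0 1 0 0 0;-0.6 0.3 1 0 0 0;-0.3 0.8 0.7 0 0 -0.9;-0.3 0.9 0 0 0 -0.9;-0.3 1 0 0 0 -0.9;-0.3 1 0 0 0 -0.9;-0.1 1 0 0 0 -0.9;0 1 0 0 0 -0.9;0 1 0 0 0 -0.9;0 1 0 0 0 -0.9;0 1 0 0 0 -0.9;0 0.8 0 0 0 -0.36;0 0 0 0 0 0;0 0 0 0 0 0",
  "grip": 20
}}

```text
time_s: 12.9
tcp_pos: [0.4531, 0.0889, 0.0829]
ee_rot: [[-0.368, 0.929, -0.038], [0.922, 0.37, 0.117], [0.123, 0.008, -0.992]]
wrist_force: [-0.1, -0.9, 0.3]
gripper_width: 0.229
gripper_force: 0.0
```

```bash
python3 look.py 4 side scene
```

```text
side
58 [234.9 174.5] [ 0.6384 -0.1968]
133 [218.4 201.2] [ 0.6174 -0.034 ]
89 [236.6 191.9] [ 0.5877 -0.1052]
28 [249.6 242.8] [0.4432 0.1078]
scene
167 [255.6 175.9] [ 0.634  -0.1773]
201 [247.8 186.8] [ 0.6042 -0.127 ]
59 [120.2 201.7] [0.7682 0.2128]
91 [211.7 250.4] [0.4437 0.0991]
[0.45288726 0.08893525 0.08303478] 13.0
```

View pics/side4.png

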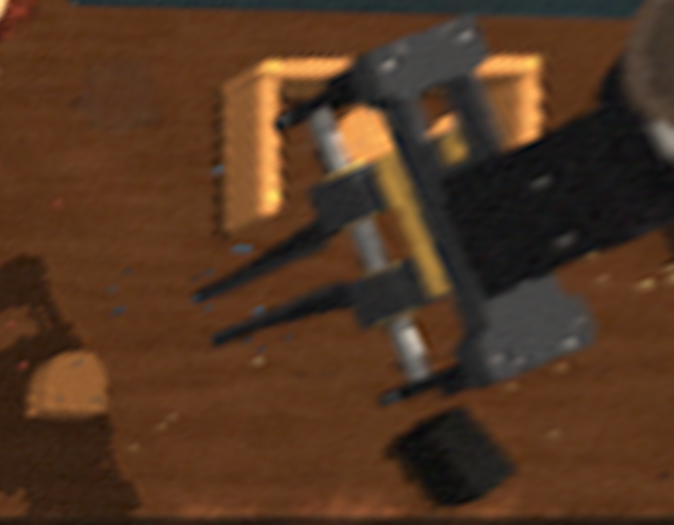

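The tool is tilted by 7°, so I'll check for a joint limit.

```bash
python3 -c "
from station import r;import numpy as np
s=r.sense();print(np.round(s['joints'],1),s['tcp_pos'],np.round(s['ee_rot'],3),np.round(s['joint_velocities'],1))"
```

```text
[  26.2   16.3  -28.2  -10.   -44.9 -177.4] [0.45288726 0.08893525 0.08303478] [[-0.368  0.929 -0.038]
 [ 0.922  0.37   0.117]
 [ 0.123  0.008 -0.992]] [ 0.1 -0.2  0.1 -0.2 -0.1  0. ]
```

{"name": "play_rows", "arguments": {
  "commands": "0 0 0.5 0 0 1;0 0 0 0 0 1;0 0 0 0 0 1;0 0 0 0 0 1;0 0 0 0 0 1;0 0 0 0 0 1;0 0 0 0 0 1;0 0 0 0 0 1;0 0 0 0 0 1;0 0 0 0 0 1;0 0 0 0 0 1;0 0 0 0 0 1;0 0 0 0 0 1;0 0 0 0 0 1;0 0 0 0 0 1;0 0 0 0 0 1;0 0 0 0 0 1;0 0 0 0 0 1;0 0 0 0 0 0;0 0 0 0 0 0"
}}

```text
time_s: 15.0
tcp_pos: [0.4533, 0.0893, 0.0982]
ee_rot: [[-0.064, -0.998, -0.017], [-0.99, 0.066, -0.123], [0.123, 0.008, -0.992]]
wrist_force: [-0.6, -0.1, 0.5]
gripper_width: 0.227
gripper_force: 0.0
```

{"name": "play_rows", "arguments": {
  "commands": "-0.2 0.5 0 0.41 -0.05 0;-0.2 0.5 0 0.41 -0.06 0;-0.2 0.45 0 0 0 0.82;-0.15 0.35 0 0 0 0.82;0 0 0 0 0 0.82;0 0 0 0 0 0;0 0 0 0 0 0"
}}

```text
time_s: 15.7
tcp_pos: [0.4311, 0.1433, 0.098]
ee_rot: [[0.298, -0.955, -0.0], [-0.955, -0.298, -0.0], [0.0, 0.0, -1.0]]
wrist_force: [-0.5, 0.5, 0.1]
gripper_width: 0.229
gripper_force: 0.0
```

```bash
python3 look.py 5 side scene; python3 -c "
from station import r
print(r.sense()['ee_rot'],r.sense()['joints'])"
```

```text
side
34 [225.1 178.8] [ 0.6569 -0.1586]
25 [208.6 197.7] [ 0.6547 -0.0375]
28 [224.7 203.9] [ 0.5927 -0.0294]
119 [250.3 241.2] [0.4443 0.1005]
scene
334 [236.2 183.9] [ 0.6365 -0.1066]
221 [246.2 187.2] [ 0.6053 -0.1221]
167 [211.5 250.5] [0.4436 0.0998]
[0.43110858 0.14317233 0.0978935 ] 15.8
[[ 2.98835014e-01 -9.54304759e-01 -2.48480418e-04]
 [-9.54304786e-01 -2.98834975e-01 -1.79730737e-04]
 [ 9.72632585e-05  2.90835889e-04 -9.99999953e-01]] [ 3.89670275e+01  1.37206482e+01 -3.25939395e+01 -1.36999712e-03
 -4.37029577e+01 -2.15783928e+01]
```

View pics/side5.png

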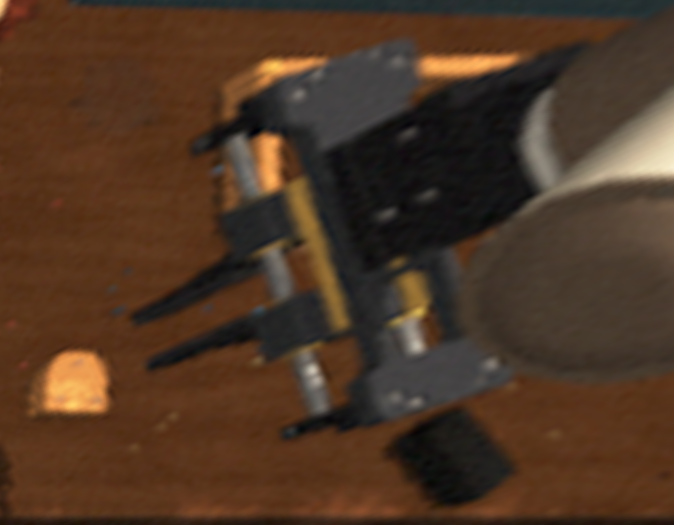

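Pose is right and A is undisturbed at (0.444,0.100). The picture budget is used up, so from here I rely on measured blobs.

{"name": "play_rows", "arguments": {
  "commands": "0 0 -0.8 0 0 0;0 0 -0.8 0 0 0;0 0 -0.8 0 0 0;0 0 -0.7 0 0 0;0 0 0 0 0 0"
}}

```text
time_s: 16.3
tcp_pos: [0.4294, 0.1419, 0.0027]
ee_rot: [[0.299, -0.954, -0.005], [-0.954, -0.299, -0.004], [0.002, 0.006, -1.0]]
wrist_force: [-1.3, -1.1, 0.1]
gripper_width: 0.233
gripper_force: 0.0
```

{"name": "play_rows", "arguments": {
  "commands": "0.104 -0.34 0 0 0 0;0.104 -0.34 0 0 0 0;0.104 -0.34 0 0 0 0;0.104 -0.34 0 0 0 0;0.104 -0.34 0 0 0 0;0.104 -0.34 0 0 0 0;0.104 -0.34 0 0 0 0;0.104 -0.34 0 0 0 0;0.104 -0.34 0 0 0 0;0.104 -0.34 0 0 0 0;0.104 -0.34 0 0 0 0;0.104 -0.34 0 0 0 0;0.104 -0.34 0 0 0 0;0.104 -0.34 0 0 0 0;0.104 -0.34 0 0 0 0;0.104 -0.34 0 0 0 0;0 0 0 0 0 0"
}}

```text
time_s: 18.0
tcp_pos: [0.4813, -0.021, 0.0048]
ee_rot: [[0.3, -0.954, -0.0], [-0.954, -0.3, -0.0], [0.0, 0.0, -1.0]]
wrist_force: [-0.1, 0.9, 1.1]
gripper_width: 0.234
gripper_force: 0.0
```

{"name": "play_rows", "arguments": {
  "commands": "-0.2 0.8 0 0 0 0;-0.2 0.8 1 0 0 0;-0.4 0.8 1 0 0 0;-0.6 0.8 1 0 0 0;-0.6 0.8 0 0 0 0;-0.2 0.8 0 0 0 0;0 0.8 0 0 0 0;0 0.5 0 0 0 0;0 0 0 0 0 0"
}}

```text
time_s: 18.9
tcp_pos: [0.4153, 0.1648, 0.095]
ee_rot: [[0.304, -0.953, 0.001], [-0.953, -0.304, 0.0], [-0.0, -0.001, -1.0]]
wrist_force: [-0.8, -0.3, -0.5]
gripper_width: 0.228
gripper_force: 0.0
```

```bash
python3 look.py 6 side scene
```

```text
side
136 [218.2 187.2] [ 0.6543 -0.1035]
scene
350 [235.8 184.8] [ 0.6335 -0.1032]
221 [246.2 187.2] [ 0.6053 -0.1221]
37 [ 68.4 227.1] [0.7522 0.3718]
134 [246.9 216.8] [ 0.496  -0.0485]
[0.4146346  0.16292657 0.09457152] 19.0
```

{"name": "play_rows", "arguments": {
  "commands": "0.1 -0.7 0 0 0 0.85;0.1 -0.7 0 0 0 0.85;0.1 -0.7 0 0 0 0.85;0.1 -0.7 0 0 0 0.85;0.1 -0.7 0 0 0 0.85;0.1 -0.7 0 0 0 0.85;0.1 -0.7 0 0 0 0.85;0.1 -0.7 0 0 0 0.85;0.1 -0.7 0 0 0 0.85;0.1 -0.7 0 0 0 0.81;0.1 -0.1 0 0 0 0;0 0 0 0 0 0;0 0 0 0 0 0",
  "grip": 8
}}

```text
time_s: 20.3
tcp_pos: [0.4477, -0.0499, 0.0948]
ee_rot: [[1.0, 0.003, -0.0], [0.003, -1.0, -0.0], [-0.0, 0.0, -1.0]]
wrist_force: [0.2, 0.1, -0.9]
gripper_width: 0.094
gripper_force: 0.0
```

```bash
python3 look.py 7 side scene
```

```text
side
272 [223.6 190.3] [ 0.6301 -0.0952]
175 [233.9 188.2] [ 0.6049 -0.1207]
99 [254.9 208.6] [ 0.496  -0.0475]
scene
54 [138.8 190.5] [0.7835 0.1465]
176 [216.4 196.3] [ 0.6225 -0.027 ]
27 [242.5 189.9] [ 0.6015 -0.1059]
149 [246.8 216.8] [ 0.4957 -0.0481]
57 [ 70.9 235.6] [0.7154 0.3777]
59 [154.1 251.9] [0.5273 0.223 ]
[ 0.44778762 -0.04940352  0.09486106] 20.4
```

{"name": "play_rows", "arguments": {
  "commands": "0 0 -0.8 0 0 0;0 0 -0.8 0 0 0;0 0 -0.8 0 0 0;0 0 -0.6 0 0 0;0 0 0 0 0 0"
}}

```text
time_s: 20.9
tcp_pos: [0.4461, -0.0496, 0.003]
ee_rot: [[1.0, 0.005, -0.005], [0.005, -1.0, -0.001], [-0.005, 0.001, -1.0]]
wrist_force: [-1.0, -0.1, 1.3]
gripper_width: 0.091
gripper_force: 0.0
```

{"name": "play_rows", "arguments": {
  "commands": "0.35 -0.01 0 0 0 0;0.35 -0.01 0 0 0 0;0.35 -0.01 0 0 0 0;0.35 -0.01 0 0 0 0;0.35 -0.01 0 0 0 0;0.35 -0.01 0 0 0 0;0.35 -0.01 0 0 0 0;0.35 -0.01 0 0 0 0;0.35 -0.01 0 0 0 0;0.35 -0.01 0 0 0 0;0.3 -0.01 0 0 0 0;0.3 -0.01 0 0 0 0;0 0 0 0 0 0;-0.8 0 0 0 0 0;-1 0 0.5 0 0 0;-1 0 1 0 0 0;-1 0.3 1 0 0 0;0 1 0.5 0 0 0;0 1 0 0 0 0;0 1 0 0 0 0"
}}

```text
time_s: 22.9
tcp_pos: [0.4567, 0.0466, 0.096]
ee_rot: [[1.0, 0.004, 0.002], [0.004, -1.0, 0.001], [0.002, -0.001, -1.0]]
wrist_force: [0.4, 0.6, -0.6]
gripper_width: 0.092
gripper_force: 0.0
```

{"name": "play_rows", "arguments": {
  "commands": "0 1 0 0 0 0;0 1 0 0 0 0;0 1 0 0 0 0;0 1 0 0 0 0;0 0 0 0 0 0;0 0 0 0 0 0"
}}

```text
time_s: 23.5
tcp_pos: [0.4564, 0.1658, 0.0948]
ee_rot: [[1.0, 0.006, -0.001], [0.006, -1.0, -0.0], [-0.001, 0.0, -1.0]]
wrist_force: [0.3, -0.8, -0.5]
gripper_width: 0.089
gripper_force: 0.0
```

```bash
python3 look.py 8 side scene
python3 - <<'E'
from station import cams
from h import *
for n in("side","scene"):
    i=cams.camera_info(n);z=dict(p=cams.capture(n)[0],mtx=np.array(i["mtx"]),R=np.array(i["R"]),t=np.array(i["t"]).ravel())
    m=rect(z,n,.012,.56,.64,-.19,-.01,250); print(n); g=cv2.cvtColor(m,cv2.COLOR_BGR2HSV)
    for row in g: print("".join("#" if v[2]>200 and v[1]>100 else "+" if v[2]>150 else "." for v in row))
E
```

```text
side
84 [212.3 197.2] [ 0.6454 -0.0449]
scene
224 [246.3 178.1] [ 0.6421 -0.1478]
338 [240.  190.2] [ 0.6048 -0.0992]
38 [223.3 204.8] [ 0.5782 -0.0229]
[0.45643249 0.16477407 0.0947559 ] 23.6
side
...+##+......................................
...+##+......................................
...+##+......................................
...+##+......................................
...+##+......................................
...+###......................................
...+##+......................................
.............................................
.............................................
.............................................
.............................................
.............................................
.............................................
.............................................
.............................................
.............................................
.............................................
.............................................
.............................................
scene
......................
[... 151 characters left out ...]
..........
..........++++....########.........+#+.......
.........#####+..+########+.......####.......
........+######+.##########......#####+......
........###################+...+#######+.....
.......+####################.+##########.....
.......#####################++##########.....
....+..##########++#######+..+##########+....
...+#..##########.++#####+...+##########.....
...##..##########..++++........#########.....
..+##..##########..............+#######+.....
..###..+++++#++++...............+#####+......
..###............................++++........
..###........................................
..+##........................................
..+##........................................
```

Run:
```python
from station import cams
from h import *
i=cams.camera_info("scene");p,d=cams.capture("scene")
R=np.array(i["R"]);t=np.array(i["t"]).ravel();z=dict(mtx=np.array(i["mtx"]),R=R,t=t)
for c in [(.603,-.057),(.61,-.099),(.602,-.148)]:
    for o in [(0,0),(.01,0),(-.01,0),(0,.01),(0,-.01)]:
        u=np.round(px(z,[c[0]+o[0],c[1]+o[1],.012])[0]).astype(int)
        X=R.T@(np.linalg.inv(z["mtx"])@np.r_[u,1]*d[u[1],u[0]]-t); print(X.round(4))
```

```text
[ 0.6018 -0.0578  0.0118]
[ 0.61   -0.0563  0.0147]
[ 0.5898 -0.0536  0.0144]
[ 0.601  -0.0468  0.014 ]
[ 0.6052 -0.0669  0.0088]
[ 0.6085 -0.098   0.0146]
[ 0.6174 -0.0967  0.0133]
[ 0.5977 -0.0978  0.0141]
[ 0.6049 -0.0849  0.0156]
[ 0.606  -0.1072  0.0157]
[ 0.5992 -0.1464  0.0129]
[ 0.6129 -0.1486  0.0109]
[ 0.5906 -0.1477  0.0141]
[ 0.6007 -0.1364  0.0129]
[ 0.6014 -0.1592  0.0133]
```

All three lie flat (tops at about 12–15 mm) and well inside the limits.

```bash
python3 -c "
from station import r
print(r.finish_job())"
```

```text
the job is handed in; nothing more can be done
None
```

I swept all three heel tips into the catch frame and handed the job in at about 24 s. By my last camera measurements each lies flat and inside the limits; no verdict came back, and I didn't re-measure the bystanders at the end.

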